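Step the inspection dial back one notch

TASK

The indexing dial beside the microscope has been advanced one notch too far. With a fingertip, tip the ratchet pawl up and back by its thumb plate until it stays up by itself, push the dial backward (clockwise seen from above) exactly one notch by its upright post, then tip the pawl down again so that it drops fully home in the notch. Only push, never grip the pawl or the post between the fingers, leave the two brass bushes sitting on their pins and do not disturb the other things on the bench.

Things in the scene. Friction and masses are not known exactly. Their poses are not given: they have to be found in the camera images.
- fixture: Fixed indexing fixture; origin on the table under the dial's vertical axis. Grey base plate x +-105, y -105 to +185, 14 mm thick. Dial: diameter 184 mm, top face 44 mm above the table; 12 saw teeth 11 mm high between radius 61 and 90 mm; low cap on the axis, top at 50 mm. The pawl stands outside the dial on the fixture's +y side between cheeks whose tops are at 71 mm.
- dial_body (a joint): Dial angle, rad; starts within 0.05 of 0, grows counterclockwise seen from above (forward). One notch is 0.5236 (30 degrees); backward is clockwise, negative. The nose has about 0.1 rad of play either way in a notch. Light friction (about 2 N at the post); it stays where it is left. With the pawl down, backward turning is blocked and forward turning clicks.
- dial_post (a point): Centre of the top of the upright steel push post on the dial: diameter 12 mm, 40 mm tall, top 84 mm above the table, 42 mm from the dial's axis. At dial angle 0 it is 195 degrees counterclockwise from the fixture's +x (near side), and it moves towards the fixture's +y side when the dial goes backward.
- pawl_body (a joint): Pawl angle, rad: 0 = down, nose fully home in a notch; 1.25 = tipped up and back against its stop. It balances at about 0.6: above that it falls back and stays up by itself, below it falls down towards the dial. Resting on a tooth instead of in a notch it reads about 0.15 to 0.2.
- pawl_hinge (a point): Fixed point on the pawl's hinge line (along fixture x): 130 mm along fixture +y from the dial's axis, 62 mm above the table. The pawl is an L: when down, its arm (16 wide, 8 thick, 61 mm long) lies level towards the dial, the thumb plate (26 wide, 8 thick) stands upright. In the L's inner corner a fingertip pushes the plate outward to lift it, the arm dialward to lower it (under 2 N).
- pawl_head (a point): Centre of the round bar (diameter 12 mm, 30 mm long) along the top of the thumb plate, 52 mm from the hinge line; straight above the hinge when the pawl is down, and 49 mm further outward (+y of the fixture) and 16 mm above the hinge when it is fully tipped back.
- pawl_nose (a point): Bottom of the pawl's nose (10 mm wide along the teeth): 54 mm from the hinge towards the dial's axis and 16 mm below the hinge when the pawl is down, in a notch between two teeth.
- bush_a_mid (a point): Centre (half-way up) of a loose brass bush, 26 mm outside and 12 mm inside diameter, 18 mm tall, that stands on the dial over a thin pin, 115 degrees counterclockwise of the push post.
- bush_b_mid (a point): Centre (half-way up) of a second brass bush like the first, 115 degrees clockwise of the push post.
- pin_a (a point): Point on the axis of the first locating pin on the dial (6 mm diameter, 13 mm tall), 42 mm from the dial's axis, 9 mm above the dial's face: where the centre of the first bush belongs, within 7 mm.
- pin_b (a point): The same for the second pin and bush.
- rinse_bottle: Loose white bottle, 48 mm diameter, 105 mm tall, beyond the fixture; origin at the centre of its foot. To be left alone.
- swab_cup: Loose white cup, 60 mm diameter, 65 mm tall, beyond the fixture; origin at the centre of its foot. To be left alone.
- screwdriver: Loose screwdriver with a red handle lying to the fixture's -y side, under 35 mm high. To be left alone.
- brush: Loose brush lying nearer to the robot on its left, under 35 mm high. To be left alone.
- gauge_block: Loose steel block 50 x 35 x 30 mm, to the far right. To be left alone.
- part_tray: Loose blue divided tray 160 x 110 x 28 mm, to the left. To be left alone.

How it is judged (in metres and radians):
On the way, in this order (a step that is already met when the one before it is completed fails the run):
1. the pawl is tipped up and stays back while the dial has not yet been turned (value of joint pawl_body above 0.9 rad and value of joint dial_body above -0.2 rad), for 0.2 s.
2. with the pawl up, the dial is turned back one notch (value of joint pawl_body above 0.9 rad and value of joint dial_body between -0.6236 and -0.4236 rad), for 0.2 s.
At the end, for the whole second after the job is handed in: The dial stands one notch (0.5236 rad, within 0.1) behind its zero, the pawl is down in the notch (within 0.05 rad of fully home), the dial is at rest, and both bushes are within 7 mm of their places on their pins (value of joint dial_body between -0.6236 and -0.4236 rad and value of joint pawl_body below 0.05 rad and velocity of joint dial_body between -0.05 and 0.05 rad/s and distance between bush_a_mid and pin_a below 0.007 m and distance between bush_b_mid and pin_b below 0.007 m); the robot touches nothing.
It fails at once if the dial is turned forward out of its notch, or far past one notch back (value of joint dial_body above 0.3 rad or value of joint dial_body below -0.85 rad).
It fails at once if a bush is lifted or knocked off its pin (distance between bush_a_mid and pin_a above 0.014 m or distance between bush_b_mid and pin_b above 0.014 m).
It fails at once if the push post is taken between the fingers (horizontal distance between the grasp point and dial_post below 0.006 m and height (world z) of the grasp point below 0.098 m).
It fails at once if the pawl's thumb plate is taken between the fingers (distance between the grasp point and pawl_head below 0.008 m).
It fails at once if another thing on the bench is moved by more than 20 mm (distance of any of rinse_bottle, swab_cup, screwdriver, brush, gauge_block, part_tray from where it was at the start of the episode above 0.02 m).
It also fails if it takes over 54 s, if anything falls off the work surface, if the arm or the gripper's body presses on something with over 40 N, if the wrist force passes 120 N, or if a joint passes its speed limit or range.

ROBOT

A 7-joint arm with a two-finger parallel gripper is mounted at the origin on the work surface. World frame = base frame: x ahead of the robot, y to its left, z up, the work surface at z = 0. Lengths are in m, angles in degrees, forces in N, time in s.
With the tool pointing down it reaches from about 0.425 to 1.025 m from the base axis. Payload 9.4 kg.
Tool frame: the origin (TCP) lies between the finger pads; the fingertips stand 14 mm ahead of it and the grasp point (between the pads) lies 5 mm behind it; z points along the fingers, y is the direction in which the jaws open and shut (so a half turn about z gives the same grasp; the last joint's range is limited). The gripper opens to 93 mm and grips with 3 to 60 N. Pads are 15 mm wide; open, the fingers measure 128 mm over their backs; the gripper's body (75 mm by 188 mm) begins 65 mm behind the grasp point.
Start: joints at [-73.15, 34.337, -0.143, 91.639, 0.103, 54.024, -4.572], TCP at [0.263, 0.676, 0.233] pointing down, gripper open.
Joint ranges: [-147.43, 147.43], [-19.82, 112.94], [-74.19, 73.91], [6.32, 146.72], [-59.91, 239.91], [6.04, 106.73], [-150.56, 150.56]. Speed limits (degrees/s): [127.2, 127.2, 172.46, 172.46, 180, 180, 180].

INTERFACE

Orientations are given as [roll, pitch, yaw] about the fixed x, y, z axes, in that order (R = Rz(yaw) Ry(pitch) Rx(roll)).
In Python, from cell import bot gives the robot as it stands.
- The arm moves only by the tool drive_tool, never from a script. Its argument "steps" is one flat list of numbers, 7 for each row, row after row: the shift along the tool's x, y, z scaled (see below), then the turn, a rotation vector about the tool's x, y, z scaled (see below), then the closure, from -1 (fully open) to 1 (shut). In form: [tx, ty, tz, rx, ry, rz, grip, tx, ty, tz, rx, ry, rz, grip, ...]. A call has 1 to 20 rows; each row is the pose to reach, as a shift and turn from the pose commanded when the call began, along the tool's axes at that moment, turning the shorter way round; what a row does not reach only later rows make up. The controller multiplies each number of a shift by 20 cm and each number of a turn by 180 degrees. A row lasts 1/8 s, in which the tool goes at most 62.5 mm and 10.7 degrees, less where a joint would pass 70% of its speed; a pose out of reach is approached as far as the arm can. A call with a number of a shift or a turn outside -1 to 1 is refused whole. A call with a gripper value outside its range is refused whole. The fingers move at their own pace and stop on an object; "newtons" is the grip in N (left out, the last holds). Time passes only in rows, so rows that repeat a pose let the fingers close. It gives the time, the measured TCP pose, the force and the opening at its end, in the units of the state.
- bot.get_state(): the state, without advancing time (a new reading comes with each control period).
- bot.get_image(name): name is "side" or "top"; returns a dict with "color" (480x640x3 uint8, red, green, blue), "vertical_fov" (degrees; the focal length in pixels is half the picture's height over the tangent of half this angle, whatever the lens; pixels are square), "cx", "cy" (the principal point, pixels), "R" (3x3) and "t" (3): a world point X has camera coordinates R X + t. Camera axes: x right, y down, z forward; pixel columns grow to the right and rows downward; lengths in m; the calibration is good to about 2 mm. A picture is of the moment at which its call begins. There is no depth.
- bot.finish_job(): hands the job in, once; it reports no verdict.
The state is a dict: "time_s": time; "q": joint angles; "joint_velocities": joint speeds; "joint_efforts": joint torques, N m; "ee_pos": TCP position; "eef_rot": TCP orientation; "contact_force": force on the tool from outside, world axes, zero at the start; "wrist_torque": the same for the moment, N m; "finger_gap": finger opening in m.
Only numpy, scipy, OpenCV 4.12 (cv2) and the standard library are available. Lean on these libraries where they do the work, as an engineer would, in place of code of your own. Each camera call takes 0.05 s, during which the arm holds its last target.

## Working session

There is one attempt and no reset: what is moved stays moved. The work goes in short steps, Python scripts to look and compute and a tool call to move; the robot and the scene stay as the last step left them, time stands still between calls to the robot, and variables do not carry over. Pictures are saved under pics/ and viewed, and the job is handed in when it is done.

Besides the shell and the picture viewer there is one more tool, called after "Emit:" by a JSON object that holds its "name" and its "arguments", one argument or row to a line. drive_tool: Moves the arm, as the interface text tells. Shifts and turns lie within -1 to 1; 1 stands for 20 cm of shift or 180 degrees of turn. Its arguments: {"type":"object","properties":{"steps":{"type":"array","items":{"type":"number"}},"newtons":{"type":"number"}},"required":["steps"]}

```bash
ls; mkdir -p pics; python3 - <<'E'
from cell import bot
import cv2,json
s=bot.get_state();print(s)
for n in("side","top"):
    im=bot.get_image(n);cv2.imwrite(f"pics/{n}0.png",im["color"][:,:,::-1])
    print(n,im["vertical_fov"],im["cx"],im["cy"],im["R"],im["t"])
E
```

```text
pics
{'time_s': 0.0, 'q': array([-73.14984741,  34.38405817,  -0.146186  ,  91.6771842 ,
         0.10492766,  54.02426064,  -4.56975155]), 'joint_velocities': array([-0.01349064,  0.05085502,  0.05180186,  0.08598441, -0.13275607,
        0.0552713 , -0.05763538]), 'joint_efforts': array([ 7.89538772e-04, -7.65065575e+01,  1.49705138e+00, -2.52356207e+01,
       -5.25013811e-02,  1.67567236e-02,  1.64181265e-04]), 'ee_pos': array([0.26256404, 0.67531946, 0.23178898]), 'eef_rot': array([-1.79915079e+02,  9.06045214e-03,  1.58762509e+02]), 'contact_force': array([0.248265  , 0.58796726, 0.43905347]), 'wrist_torque': array([-0.06731952, -0.00445083, -0.02979155]), 'finger_gap': 0.09259216161952318}
side 43.19536154202147 324.5974561510054 229.34484327864774 [[ 0.84766757 -0.53011916 -0.02081731]
 [-0.33228366 -0.49991881 -0.79979295]
 [ 0.4135786   0.6848758  -0.5999149 ]] [-0.4286309   0.23213828  1.2398788 ]
top 50.185598832321425 327.1989955651232 241.27300056889302 [[ 0.02505852 -0.99960019 -0.01309686]
 [-0.97973352 -0.02195188 -0.19909884]
 [ 0.19873174  0.01782055 -0.97989189]] [-3.41946760e-05  5.12598275e-01  1.46411792e+00]
```

View pics/side0.png

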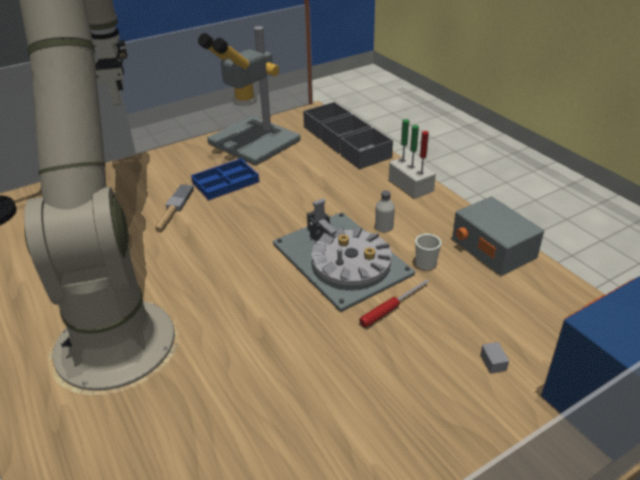

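View pics/top0.png

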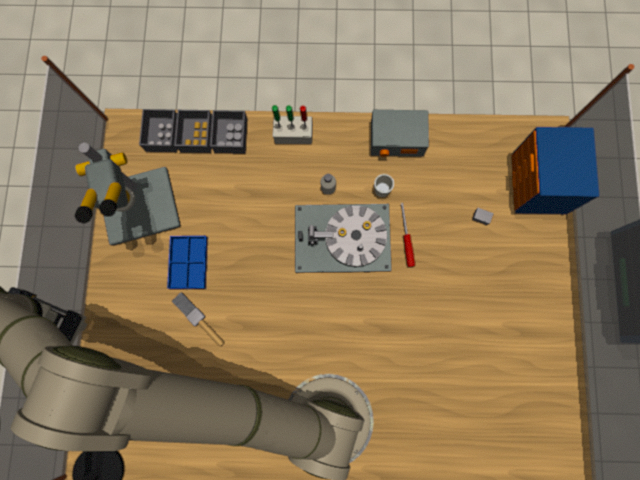

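The dial is at about (357,235) in top, with the pawl to its left at (313,236), so fixture +y points to world +y. I'll enlarge both views.

```bash
python3 - <<'E'
import cv2
a=cv2.imread("pics/top0.png")[195:280,285:400];cv2.imwrite("pics/top0c.png",cv2.resize(a,None,fx=6.8,fy=6.8,interpolation=cv2.INTER_CUBIC))
a=cv2.imread("pics/side0.png")[190:310,265:425];cv2.imwrite("pics/side0c.png",cv2.resize(a,None,fx=5,fy=5,interpolation=cv2.INTER_CUBIC))
E
```

```text
(no output)
```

View pics/top0c.png

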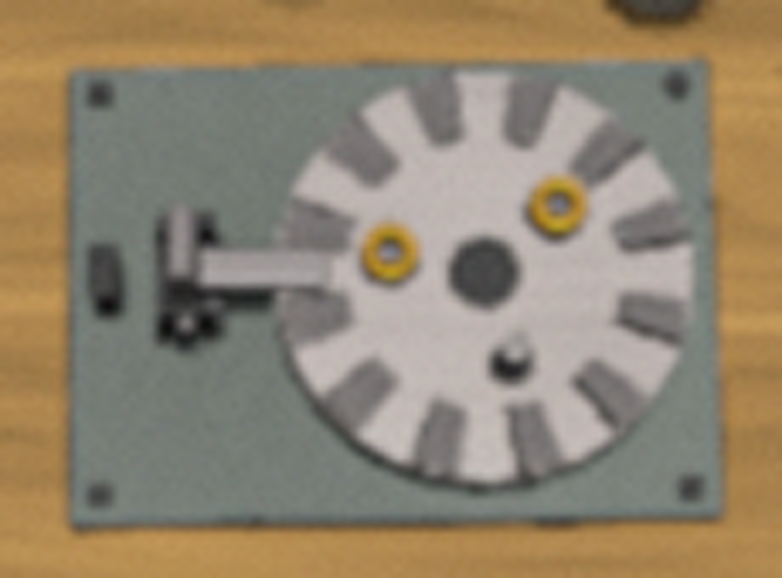

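View pics/side0c.png

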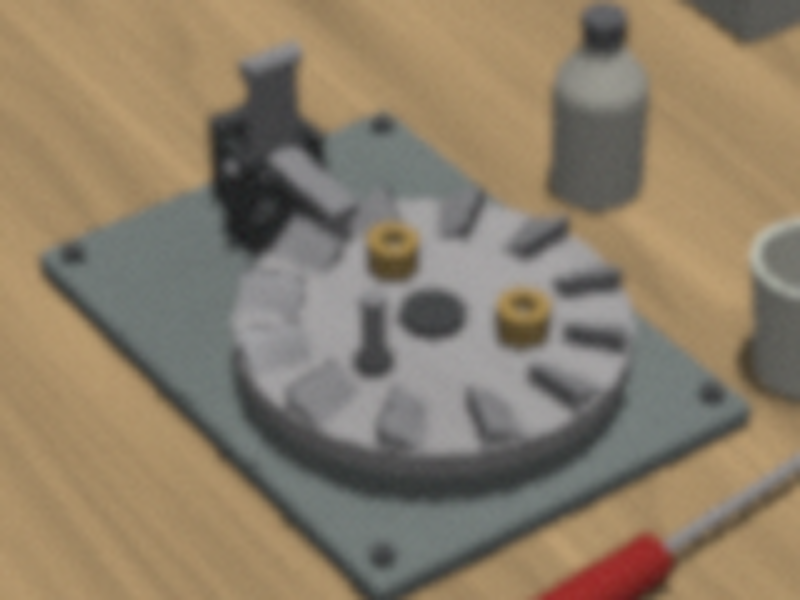

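Both crops show the plate corners, the dial cap, the post (near side, slightly right) and the bushes. I'll fit the fixture pose to these points in both views.

```bash
cat > h.py <<'E'
import numpy as np,cv2
from scipy.optimize import least_squares
C={"side":(43.19536154202147,324.5974561510054,229.34484327864774,[[0.84766757,-0.53011916,-0.02081731],[-0.33228366,-0.49991881,-0.79979295],[0.4135786,0.6848758,-0.5999149]],[-0.4286309,0.23213828,1.2398788]),
"top":(50.185598832321425,327.1989955651232,241.27300056889302,[[0.02505852,-0.99960019,-0.01309686],[-0.97973352,-0.02195188,-0.19909884],[0.19873174,0.01782055,-0.97989189]],[-3.41946760e-05,5.12598275e-01,1.46411792e+00])}
def proj(n,X):
    f,cx,cy,R,t=C[n];f=240/np.tan(np.radians(f/2))
    c=np.atleast_2d(X)@np.array(R).T+np.array(t);return c[:,:2]/c[:,2:]*f+[cx,cy]
def back(n,uv,z):
    return least_squares(lambda p:(proj(n,[[p[0],p[1],z]])-uv).ravel(),[.6,0]).x
def fix(p,P):
    P=np.atleast_2d(P).astype(float);c,s=np.cos(p[2]),np.sin(p[2])
    return np.c_[p[0]+c*P[:,0]-s*P[:,1],p[1]+s*P[:,0]+c*P[:,1],P[:,2]]
E
python3 - <<'E'
from h import *
T=lambda a:np.array(a)/6.8+[285,195]-.43
S=lambda a:np.array(a)/5+[265,190]-.4
P=[[.105,.185,.014],[.105,-.105,.014],[-.105,-.105,.014],[-.105,.185,.014],[0,0,.05]]
top=T([[68,72],[705,62],[722,517],[70,526],[484,272]])
Ps=[[-.105,.185,.014],[.105,-.105,.014],[.105,.185,.014],[0,0,.05]]
side=S([[42,262],[748,412],[380,115],[433,313]])
for nm,use in(("top",[1,0]),("side",[0,1]),("both",[1,1])):
    f=lambda p:np.r_[use[0]*(proj("top",fix(p,P))-top).ravel(),use[1]*(proj("side",fix(p,Ps))-side).ravel()]
    r=least_squares(f,[.6,0,0]);print(nm,r.x,np.degrees(r.x[2]));print(np.round(r.fun.reshape(-1,2),1).tolist())
p=r.x
# post & bushes
def ang(n,uv,z):
    d=back(n,uv,z)-p[:2];return np.hypot(*d)*1e3,np.degrees(np.arctan2(d[1],d[0])-p[2])%360
for nm,uv,z in(("busha",T([557,206]),.062),("bushleft",T([390,252]),.062),("postbase",T([509,368]),.044),("posttop",T([520,350]),.084)):print(nm,ang("top",uv,z))
for nm,uv,z in(("bushright",S([524,303]),.062),("bushleft",S([393,238]),.062),("posttop",S([374,298]),.084)):print(nm,ang("side",uv,z))
E
```

```text
top [ 0.53475093 -0.07193987  0.03826172] 2.192234917759174
[[-0.3, -0.4], [0.3, -0.5], [0.4, 0.3], [-0.5, 0.5], [-0.0, 0.1], [-0.0, -0.0], [0.0, -0.0], [0.0, -0.0], [0.0, -0.0]]
side [ 0.53042912 -0.07521789  0.03882979] 2.2247833590267216
[[0.0, 0.0], [0.0, 0.0], [0.0, 0.0], [0.0, 0.0], [0.0, 0.0], [-1.9, -0.7], [1.4, -0.1], [0.7, -0.5], [-0.3, 0.7]]
both [ 0.53296494 -0.07282239  0.03923112] 2.2477776946912003
[[-0.0, 0.2], [0.6, 0.0], [0.8, 0.9], [-0.2, 1.1], [0.3, 0.7], [-1.4, -1.5], [1.6, -1.1], [1.0, -1.3], [0.1, -0.3]]
busha (np.float64(41.97280350544123), np.float64(312.2020291413176))
bushleft (np.float64(42.75002665855414), np.float64(77.87792409103999))
postbase (np.float64(40.71731924686807), np.float64(193.235270329126))
posttop (np.float64(41.23839833695337), np.float64(196.99312126894722))
bushright (np.float64(41.55557558449443), np.float64(312.35025300708674))
bushleft (np.float64(43.50254801322732), np.float64(79.22174989809736))
posttop (np.float64(41.88328534363833), np.float64(194.85312124337932))
```

Both views agree within about 4 mm: the fixture is at about (0.534, -0.073) with yaw 2.2°, and the radii come out near 42 mm as they should. Next I'll work out the shift to a hover on the dial side of the thumb plate.

```bash
cat >> h.py <<'E'
F=np.array([.5340,-.0725,.0386])
from scipy.spatial.transform import Rotation as Ro
def shift(pos0,yaw0,fx,fy,z,p=F):
    t=fix(p,[[fx,fy,z]])[0]; R=Ro.from_euler('xyz',[180,0,yaw0],degrees=True).as_matrix()
    return t,(R.T@(t-np.array(pos0)))/.2
E
python3 - <<'E'
from h import *
print(shift([.263,.676,.233],158.76,0,.098,.165))
print("turn about tool z (deg/180):",(158.76-92.2)/180)
E
```

```text
(array([0.53021814, 0.025427  , 0.165     ]), array([-2.4237644 , -2.54786875,  0.34      ]))
turn about tool z (deg/180): 0.3697777777777777
```

Emit:
{"name": "drive_tool", "arguments": {
  "steps": [-0.1,-0.1,0,0,0,0,1,-0.3,-0.3,0,0,0,0,1,-0.5,-0.5,0,0,0,0,1,-0.7,-0.7,0,0,0,0,1,-0.9,-0.9,0,0,0,0,1,-0.9,-0.9,0,0,0,0,1],
  "newtons": 20
}}

```text
time_s: 0.85
ee_pos: [0.3676, 0.4381, 0.2327]
eef_rot: [-179.9, 0.1, 158.4]
contact_force: [-0.1, 0.6, 0.4]
finger_gap: 0.0375
```

Emit:
{"name": "drive_tool", "arguments": {
  "steps": [-0.15,-0.15,0,0,0,0.05,1,-0.35,-0.35,0,0,0,0.1,1,-0.55,-0.55,0,0,0,0.15,1,-0.7,-0.7,0,0,0,0.2,1,-0.85,-0.85,0,0,0,0.25,1,-0.9,-0.9,0,0,0,0.3,1,-0.9,-0.9,0,0,0,0.37,1,-0.9,-0.9,0,0,0,0.37,1]
}}

```text
time_s: 1.85
ee_pos: [0.4678, 0.2107, 0.2325]
eef_rot: [-180.0, 0.0, 92.2]
contact_force: [-0.7, -0.2, 0.4]
finger_gap: 0.0004
```

```bash
python3 - <<'E'
from h import *
from cell import bot
s=bot.get_state();print(s["time_s"],s["ee_pos"],s["eef_rot"],s["finger_gap"],s["q"])
print(shift(s["ee_pos"],s["eef_rot"][2],0,.098,.165), fix(F,[[0,.098,.165]]))
E
```

```text
1.85 [0.46777449 0.21072824 0.23245206] [-1.79997415e+02  7.23874649e-03  9.21942057e+01] 0.00044745092436815814 [-44.9027795   20.60936762  19.17456372 120.01708758 -10.16577109
  40.88144222 -16.95808345]
(array([0.53021814, 0.025427  , 0.165     ]), array([-0.93778068,  0.27651642,  0.33726031])) [[0.53021814 0.025427   0.165     ]]
```

Emit:
{"name": "drive_tool", "arguments": {
  "steps": [-0.2,0.06,0,0,0,0,1,-0.45,0.13,0,0,0,0,1,-0.7,0.2,0,0,0,0,1,-0.94,0.28,0,0,0,0,1,-0.94,0.28,0.2,0,0,0,1,-0.94,0.28,0.34,0,0,0,1,-0.94,0.28,0.34,0,0,0,1]
}}

```text
time_s: 2.72
ee_pos: [0.5299, 0.0246, 0.163]
eef_rot: [-179.8, 0.0, 92.4]
contact_force: [-0.0, -0.6, 0.8]
finger_gap: 0.0004
```

```bash
cat > look.py <<'E'
import sys,cv2
from cell import bot
tag=sys.argv[1]
B={"top":(190,280,280,400,6.6),"side":(150,310,265,425,3.7)}
for n in sys.argv[2:]:
    im=bot.get_image(n)["color"][:,:,::-1];r0,r1,c0,c1,k=B[n]
    cv2.imwrite(f"pics/{n}{tag}.png",cv2.resize(im[r0:r1,c0:c1],None,fx=k,fy=k,interpolation=cv2.INTER_CUBIC))
s=bot.get_state();print(s["time_s"],s["ee_pos"],s["eef_rot"],s["contact_force"],s["finger_gap"])
E
python3 look.py 1 top side
```

```text
2.825 [0.53115851 0.02452553 0.16504719] [-1.79994576e+02 -5.16327278e-03  9.22917685e+01] [ 0.59658283 -0.67220111  0.57963873] 0.0004005646766376682
```

View pics/top1.png

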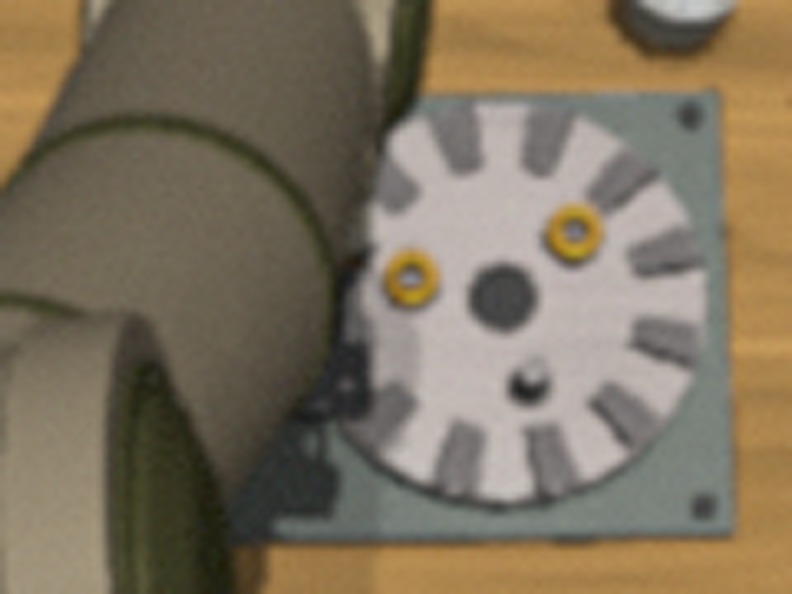

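View pics/side1.png

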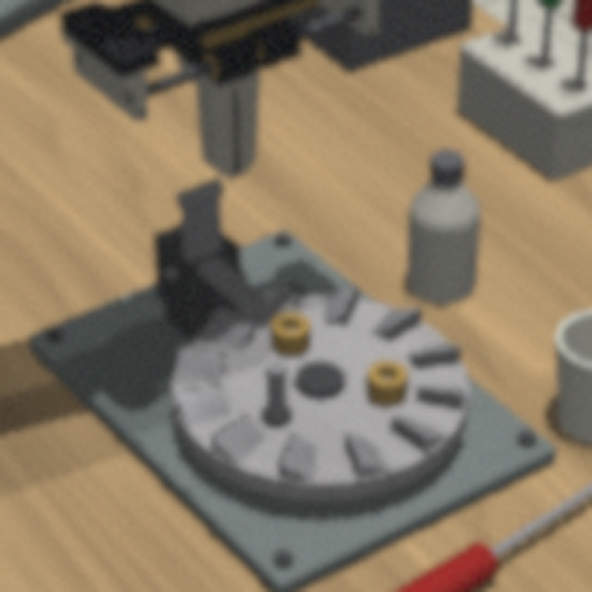

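The hover picture shows the closed fingertips at side crop (228,172) and the pawl head at (202,186). I'll compare both with the predicted projections.

```bash
python3 - <<'E'
from h import *
c=lambda q:(q-[265,150]+.37)*3.7
for nm,P in(("head",[0,.13,.114]),("headL",[-.015,.13,.114]),("headR",[.015,.13,.114]),("posttop",[-.0406,-.0109,.084]),("tipexp",[0,.0975,.151])):print(nm,c(proj("side",fix(F,[P]))))
E
```

```text
head [[201.43055814 195.29768808]]
headL [[181.79131306 203.14298591]]
headR [[220.88942024 187.52444792]]
posttop [[277.77458646 367.7184041 ]]
tipexp [[229.12577621 169.84225452]]
```

Emit:
{"name": "drive_tool", "arguments": {
  "steps": [0,0,0.1,0,0,0,1,0,0,0.22,0,0,0,1,0,0,0.32,0,0,0,1,0.05,0,0.32,0,0,0,1,0.09,0,0.32,0,0,0,1,0.12,0,0.32,0,0,0,1,0.14,0,0.32,0,0,0,1,0.16,0,0.32,0,0,0,1,0.18,0,0.32,0,0,0,1,0.2,0,0.32,0,0,0,1,0.22,0,0.32,0,0,0,1,0.24,0,0.32,0,0,0,1,0.24,0,0.32,0,0,0,1]
}}

```text
time_s: 4.45
ee_pos: [0.529, 0.0724, 0.1006]
eef_rot: [-180.0, -0.0, 92.2]
contact_force: [-0.4, 0.5, 0.3]
finger_gap: 0.0003
```

```bash
python3 look.py 2 side
```

```text
4.5 [0.52899996 0.07210355 0.10060178] [-1.79996764e+02  1.46273249e-03  9.21722205e+01] [-0.37003438 -1.02384492  0.37273472] 0.0004993862277125436
```

View pics/side2.png

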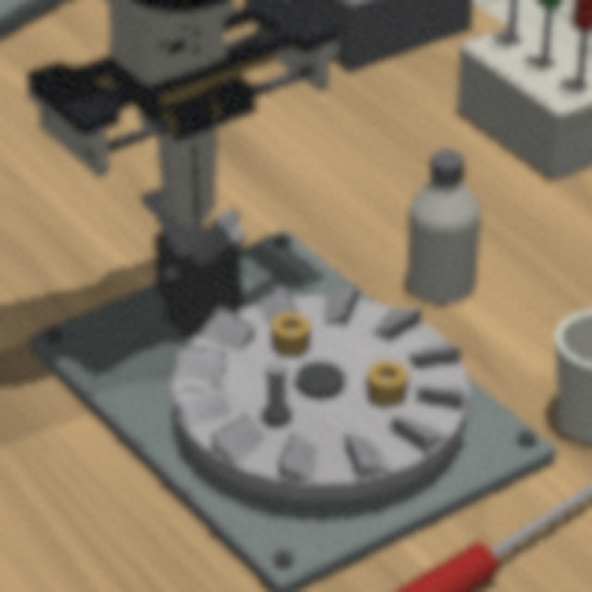

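```bash
python3 - <<'E'
from h import *
c=lambda q:(q-[265,150]+.37)*3.7
for th in(.5,.75,.9,1.1,1.25):
    s,k=np.sin(th),np.cos(th)
    L=lambda x,u,v:c(proj("side",fix(F,[[x,.13-u*k+v*s,.062+u*s+v*k]])))[0].round()
    print(th,"headL/R",L(-.015,0,.052),L(.015,0,.052),"armtip",L(0,.061,0),"nose",L(0,.054,-.016),"hinge",L(0,0,0))
E
```

```text
0.5 headL/R [161. 194.] [200. 178.] armtip [250. 264.] nose [252. 288.] hinge [204. 261.]
0.75 headL/R [152. 196.] [191. 181.] armtip [241. 242.] nose [247. 267.] hinge [204. 261.]
0.9 headL/R [148. 199.] [187. 184.] armtip [235. 228.] nose [243. 255.] hinge [204. 261.]
1.1 headL/R [144. 206.] [182. 191.] armtip [226. 212.] nose [236. 238.] hinge [204. 261.]
1.25 headL/R [142. 213.] [180. 198.] armtip [218. 202.] nose [230. 226.] hinge [204. 261.]
```

```bash
python3 - <<'E'
import cv2
from cell import bot
im=bot.get_image("side")["color"][:,:,::-1]
cv2.imwrite("pics/side2z.png",cv2.resize(im[180:250,290:360],None,fx=8.5,fy=8.5,interpolation=cv2.INTER_CUBIC))
E
```

```text
(no output)
```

View pics/side2z.png

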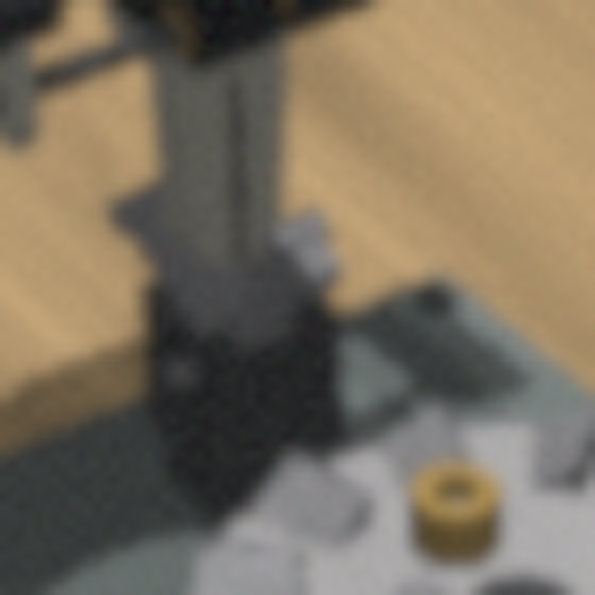

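The head left end at about (143,203) and the arm tip at about (232,213) give a pawl angle near 1.05–1.1, so it is past balance. The arm now stands on the dial side of the finger, so I'll withdraw straight up.

Emit:
{"name": "drive_tool", "arguments": {
  "steps": [0,0,-0.1,0,0,0,1,0,0,-0.3,0,0,0,1,0,0,-0.45,0,0,0,1,0,0,-0.45,0,0,0,1]
}}

```text
time_s: 5.05
ee_pos: [0.5301, 0.0719, 0.1925]
eef_rot: [179.8, -0.1, 92.1]
contact_force: [-0.8, 1.1, -0.0]
finger_gap: 0.0006
```

```bash
python3 look.py 3 side
```

```text
5.1 [0.52936286 0.07197909 0.19128544] [ 1.79891539e+02 -3.17548233e-02  9.21566597e+01] [-0.52649236 -0.06997544  0.21566871] 0.0005790041747576739
```

View pics/side3.png

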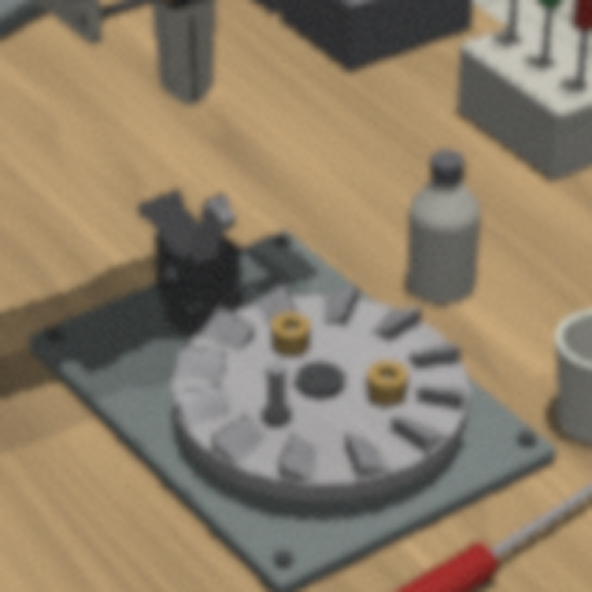

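The pawl rests at its stop (head ends and arm tip match the 1.25 rad prediction), and the dial has not moved. Next I go behind the post, on its -y side.

```bash
python3 - <<'E'
from h import *
from cell import bot
s=bot.get_state();print(s["ee_pos"])
print(shift(s["ee_pos"],s["eef_rot"][2],-.041,-.041,.080))
E
```

```text
[0.52936286 0.07197909 0.19128544]
(array([ 0.49461275, -0.11505167,  0.08      ]), array([-0.92795279, -0.20881913,  0.5564272 ]))
```

Emit:
{"name": "drive_tool", "arguments": {
  "steps": [-0.2,-0.05,0,0,0,0,1,-0.45,-0.1,0,0,0,0,1,-0.7,-0.16,0,0,0,0,1,-0.93,-0.21,0,0,0,0,1,-0.93,-0.21,0.15,0,0,0,1,-0.93,-0.21,0.35,0,0,0,1,-0.93,-0.21,0.45,0,0,0,1,-0.93,-0.21,0.45,0,0,0,1]
}}

```text
time_s: 6.1
ee_pos: [0.4925, -0.1155, 0.0985]
eef_rot: [-179.7, -0.0, 92.1]
contact_force: [-0.3, 0.5, 0.2]
finger_gap: 0.0009
```

```bash
python3 look.py 4 side top
```

```text
6.2 [ 0.49369922 -0.11567169  0.10036068] [-1.79931266e+02 -3.57792695e-03  9.21336974e+01] [-0.5165966  -0.26237062  0.26443526] 0.00042083384974319986
```

View pics/side4.png

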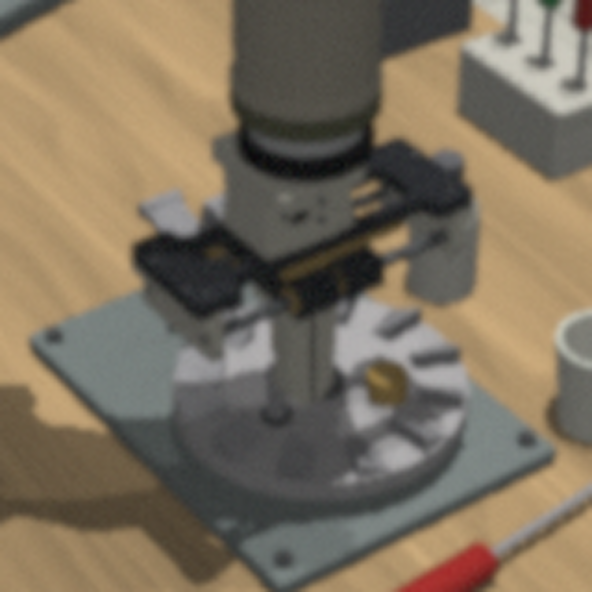

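View pics/top4.png

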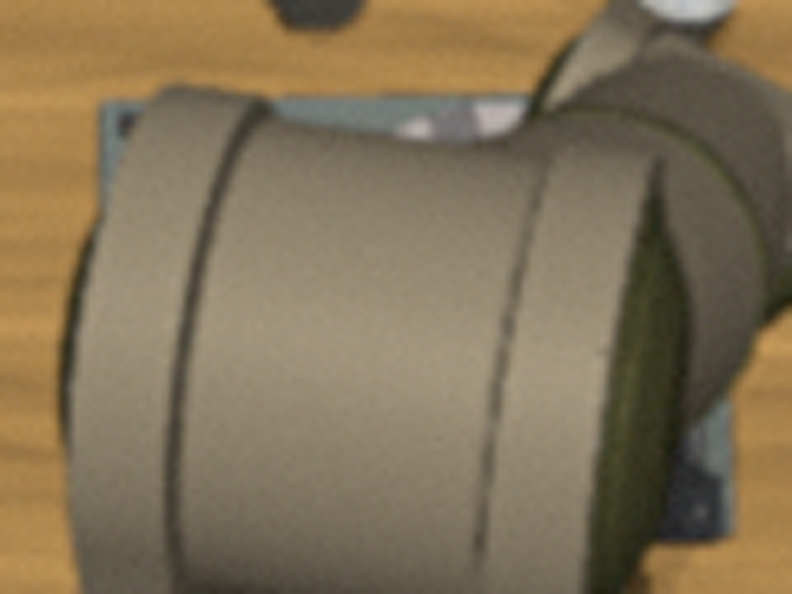

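Emit:
{"name": "drive_tool", "arguments": {
  "steps": [0,0,0.05,0,0,0,1,0,0,0.1,0,0,0,1,0.03,0,0.1,0,0,0,1,0.06,0,0.1,0,0,0,1,0.08,0,0.1,0,0,0,1,0.09,0,0.1,0,0,0,1,0.1,0,0.1,0,0,0,1,0.11,0,0.1,0,0,0,1,0.12,0,0.1,0,0,0,1,0.13,0,0.1,0,0,0,1,0.14,0,0.1,0,0,0,1,0.15,0,0.1,0,0,0,1,0.155,0,0.1,0,0,0,1,0.16,0,0.1,0,0,0,1,0.165,0,0.1,0,0,0,1,0.17,0,0.1,0,0,0,1,0.17,0,0.1,0,0,0,1]
}}

```text
time_s: 8.32
ee_pos: [0.4931, -0.0813, 0.0807]
eef_rot: [180.0, -0.0, 92.2]
contact_force: [-0.7, -1.5, 0.4]
finger_gap: 0.0005
```

```bash
python3 look.py 5 side
```

```text
8.375 [ 0.49306574 -0.08134089  0.08068571] [ 1.79974117e+02 -5.60247508e-03  9.21673186e+01] [ 0.10446024 -0.66792802 -0.24255491] 0.00037498566839459574
```

View pics/side5.png

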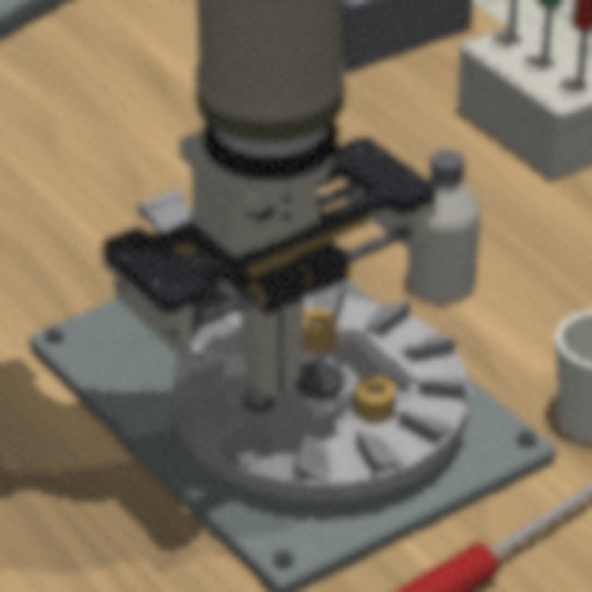

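```bash
python3 - <<'E'
import cv2
from cell import bot
for n in["side"]:
    im=bot.get_image("side")["color"][:,:,::-1]
    cv2.imwrite("pics/side5z.png",cv2.resize(im[225:275,320:395],None,fx=10,fy=10,interpolation=cv2.INTER_CUBIC))
a=cv2.imread("pics/side0.png")[225:275,320:395];cv2.imwrite("pics/side0z.png",cv2.resize(a,None,fx=10,fy=10,interpolation=cv2.INTER_CUBIC))
E
```

```text
(no output)
```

View pics/side5z.png

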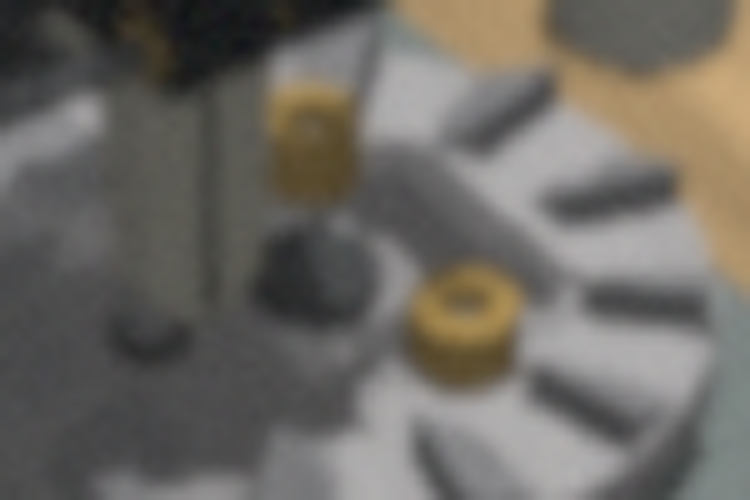

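View pics/side0z.png

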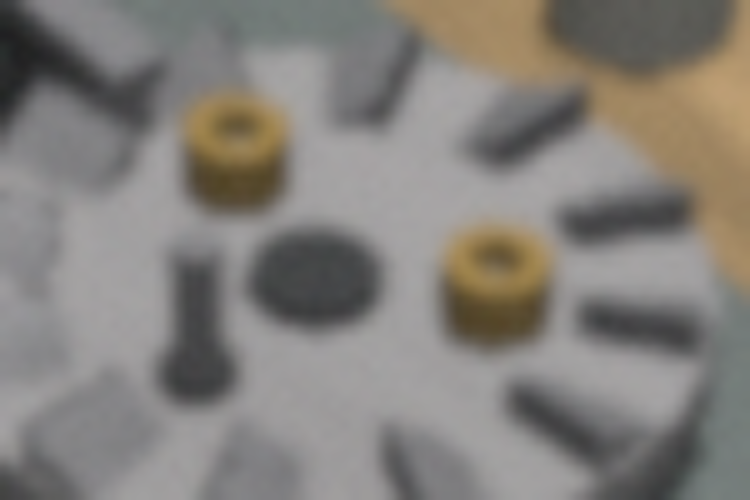

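Bush a moved from (496,263) to (467,303) in the 10x side crop, and bush b from (237,128) to about (316,120). I'll convert these to angles.

```bash
cat >> h.py <<'E'
def ang(n,uv,z,p=F):
    d=back(n,uv,z)-p[:2];return round(np.hypot(*d)*1e3,1),round(np.degrees(np.arctan2(d[1],d[0])-p[2])%360,1)
E
python3 - <<'E'
from h import *
Z=lambda a:np.array(a)/10+[320,225]-.45
for Fp in (F,F+[-.003,-.002,0]):
  for nm,uv in(("a0",[497,263]),("a1",[467,302]),("b0",[237,127]),("b1",[316,122])):print(nm,ang("side",Z(uv),.062,Fp))
  for nm,uv in(("cap",[316,276]),):print(nm,back("side",Z(uv),.05),Fp)
  for nm,uv in(("post0",[197,250]),):print(nm,ang("side",Z(uv),.084,Fp))
E
```

```text
a0 (np.float64(41.3), np.float64(307.8))
a1 (np.float64(41.3), np.float64(286.0))
b0 (np.float64(42.8), np.float64(80.5))
b1 (np.float64(40.3), np.float64(55.2))
cap [ 0.53234057 -0.07330261] [ 0.534  -0.0725  0.0386]
post0 (np.float64(44.1), np.float64(195.6))
a0 (np.float64(41.8), np.float64(312.7))
a1 (np.float64(40.5), np.float64(290.9))
b0 (np.float64(45.3), np.float64(77.1))
b1 (np.float64(43.6), np.float64(53.3))
cap [ 0.53234057 -0.07330261] [ 0.531  -0.0745  0.0386]
post0 (np.float64(40.7), np.float64(194.2))
```

The estimates put the dial about 22–24° back, so I push another 4.6 mm and then withdraw to compare the tooth pattern with the start picture. The teeth should coincide after exactly 30°.

Emit:
{"name": "drive_tool", "arguments": {
  "steps": [0.005,0,0,0,0,0,1,0.01,0,0,0,0,0,1,0.015,0,0,0,0,0,1,0.019,0,0,0,0,0,1,0.023,0,0,0,0,0,1,0.023,0,0,0,0,0,1,0.023,0,0,0,0,0,1,-0.02,0,0,0,0,0,1,-0.1,0,0,0,0,0,1,-0.1,0,-0.2,0,0,0,1,-0.1,0,-0.5,0,0,0,1,-0.1,0,-0.7,0,0,0,1,-0.1,0,-0.7,0,0,0,1]
}}

```text
time_s: 10.05
ee_pos: [0.4945, -0.1029, 0.2233]
eef_rot: [179.7, 0.0, 92.1]
contact_force: [0.2, 1.1, -0.3]
finger_gap: 0.0005
```

```bash
python3 look.py 6 side; python3 - <<'E'
import cv2
from cell import bot
im=bot.get_image("side")["color"][:,:,::-1]
cv2.imwrite("pics/side6f.png",im)
cv2.imwrite("pics/side6z.png",cv2.resize(im[225:275,320:395],None,fx=10,fy=10,interpolation=cv2.INTER_CUBIC))
E
```

```text
10.1 [ 0.49375098 -0.10235178  0.22166117] [1.79859050e+02 3.38899564e-03 9.21214374e+01] [-0.02804826 -0.20797563  0.19327149] 0.0005748962605519215
```

View pics/side6.png

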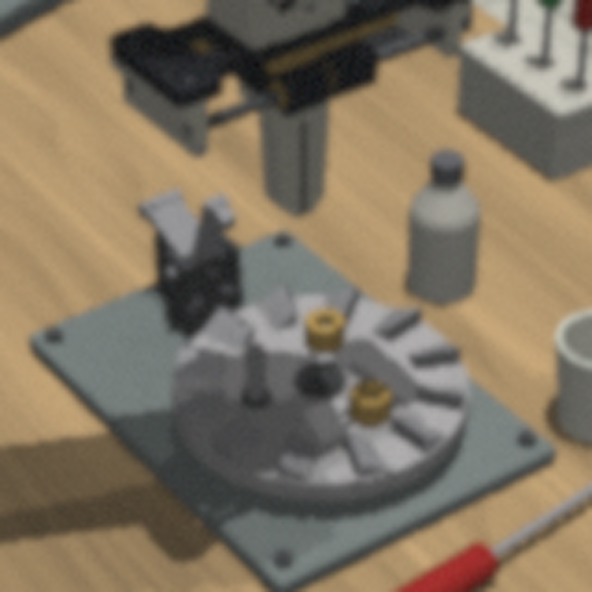

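View pics/side6z.png

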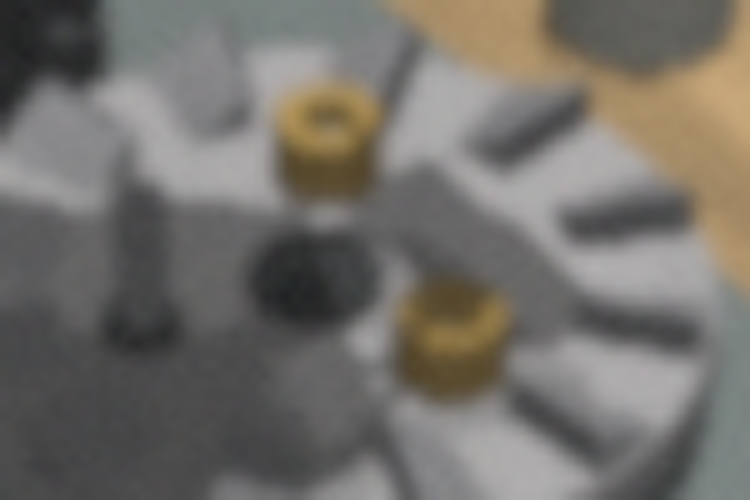

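The tooth pattern coincides with the start picture (teeth at (625,215), (640,325) and (525,125) in both), so the dial turned one notch to within about 1°. The bushes are on their pins and the pawl is still up. Next I compute the move into the pawl's corner.

```bash
python3 - <<'E'
from h import *
from cell import bot
s=bot.get_state();print(s["time_s"],s["ee_pos"])
print(shift(s["ee_pos"],s["eef_rot"][2],0,.143,.098,np.array([.5335,-.073,.0386])))
E
```

```text
10.15 [ 0.49315832 -0.10205157  0.22056436]
(array([0.52798157, 0.06989348, 0.098     ]), array([0.85266338, 0.20593479, 0.61282178]))
```

Emit:
{"name": "drive_tool", "arguments": {
  "steps": [0.2,0.05,0,0,0,0,1,0.45,0.1,0,0,0,0,1,0.7,0.17,0,0,0,0,1,0.85,0.2,0,0,0,0,1,0.85,0.2,0.1,0,0,0,1,0.85,0.2,0.1,0,0,0,1]
}}

```text
time_s: 10.9
ee_pos: [0.5256, 0.0695, 0.1982]
eef_rot: [-179.7, 0.1, 92.2]
contact_force: [-0.5, -0.0, 0.1]
finger_gap: 0.0003
```

```bash
python3 look.py 7 side
```

```text
10.95 [0.52612339 0.06909723 0.1991589 ] [-1.79791338e+02  6.88790237e-02  9.21121401e+01] [-0.15328052  0.39019637  0.70334658] 0.0007712081459421637
```

View pics/side7.png

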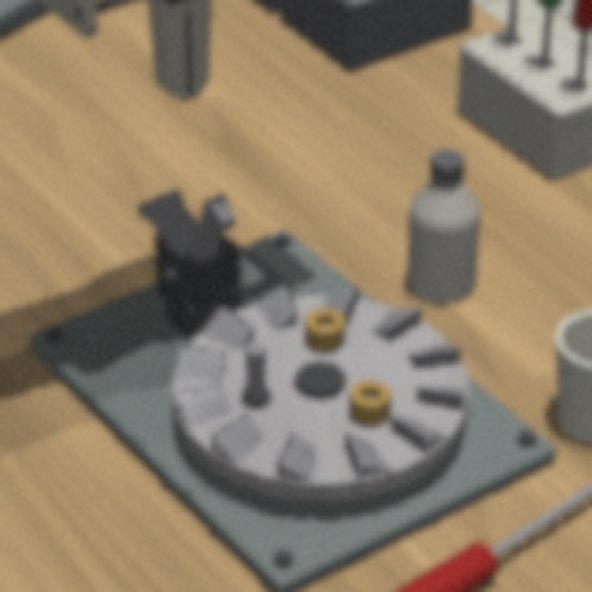

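The view is clear: pawl up, both bushes seated, post at (257,375). Now I descend into the corner and push the arm dialward.

Emit:
{"name": "drive_tool", "arguments": {
  "steps": [0,0,0.1,0,0,0,1,0,0,0.25,0,0,0,1,0,0,0.4,0,0,0,1,0,0,0.5,0,0,0,1,0,0,0.5,0,0,0,1,-0.02,0,0.5,0,0,0,1,-0.04,0,0.5,0,0,0,1,-0.06,0,0.5,0,0,0,1,-0.08,0,0.5,0,0,0,1,-0.1,0,0.5,0,0,0,1,-0.115,0,0.5,0,0,0,1,-0.13,0,0.5,0,0,0,1,-0.145,0,0.5,0,0,0,1,-0.16,0,0.5,0,0,0,1,-0.175,0,0.5,0,0,0,1,-0.19,0,0.5,0,0,0,1,-0.19,0,0.5,0,0,0,1,-0.19,0,0.5,0,0,0,1]
}}

```text
time_s: 13.2
ee_pos: [0.5286, 0.032, 0.1006]
eef_rot: [180.0, -0.0, 92.2]
contact_force: [0.8, 0.2, -0.5]
finger_gap: 0.0003
```

```bash
python3 look.py 8 side
```

```text
13.25 [0.5285546  0.03201477 0.10062929] [ 1.79999595e+02 -2.63250762e-03  9.21638787e+01] [-0.07777615 -0.42471056  0.32311805] 0.000254782083339432
```

View pics/side8.png

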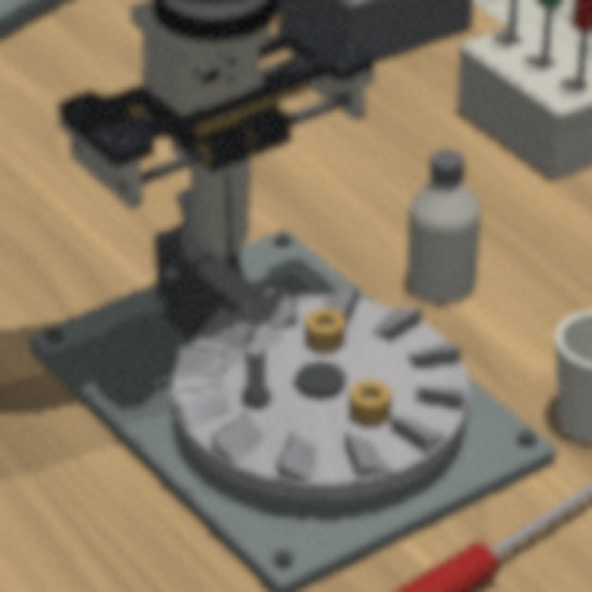

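The pawl has dropped. I'll withdraw straight up and then away over it for an unobstructed check.

Emit:
{"name": "drive_tool", "arguments": {
  "steps": [0,0,-0.1,0,0,0,1,0,0,-0.3,0,0,0,1,0,0,-0.55,0,0,0,1,0,0,-0.7,0,0,0,1,0.15,0,-0.7,0,0,0,1,0.4,0,-0.7,0,0,0,1,0.65,0,-0.7,0,0,0,1,0.9,0,-0.7,0,0,0,1,1,0,-0.7,0,0,0,1,1,0,-0.7,0,0,0,1]
}}

```text
time_s: 14.5
ee_pos: [0.5207, 0.2327, 0.2404]
eef_rot: [-180.0, 0.0, 92.3]
contact_force: [-0.4, -0.8, 0.1]
finger_gap: 0.0004
```

Emit:
{"name": "drive_tool", "arguments": {
  "steps": [0.15,-0.05,0,0,0,0,1,0.4,-0.1,0,0,0,0,1,0.65,-0.2,0,0,0,0,1,0.8,-0.3,0,0,0,0,1,0.8,-0.3,0,0,0,0,1]
}}

```text
time_s: 15.12
ee_pos: [0.454, 0.3899, 0.2404]
eef_rot: [-180.0, 0.0, 92.3]
contact_force: [0.5, -0.3, 0.3]
finger_gap: 0.0005
```

```bash
python3 look.py 9 side top; python3 - <<'E'
import cv2
from cell import bot
im=bot.get_image("side")["color"][:,:,::-1]
a=cv2.resize(im[190:270,300:370],None,fx=5.6,fy=5.6,interpolation=cv2.INTER_CUBIC)
b=cv2.resize(cv2.imread("pics/side0.png")[190:270,300:370],None,fx=5.6,fy=5.6,interpolation=cv2.INTER_CUBIC)
cv2.imwrite("pics/cmp.png",cv2.hconcat([b,a]))
E
```

```text
15.225 [0.45604116 0.38721417 0.24075662] [1.79972530e+02 5.75340789e-02 9.20405114e+01] [ 0.47834512 -0.80595488  0.06899417] 0.0004645986968757778
```

View pics/cmp.png

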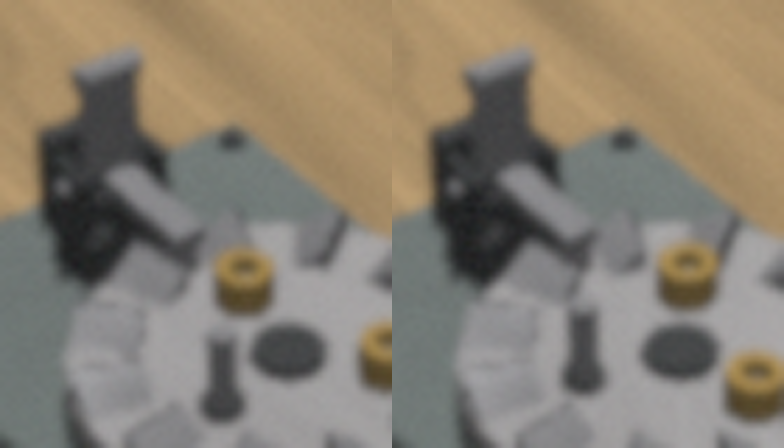

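View pics/top9.png

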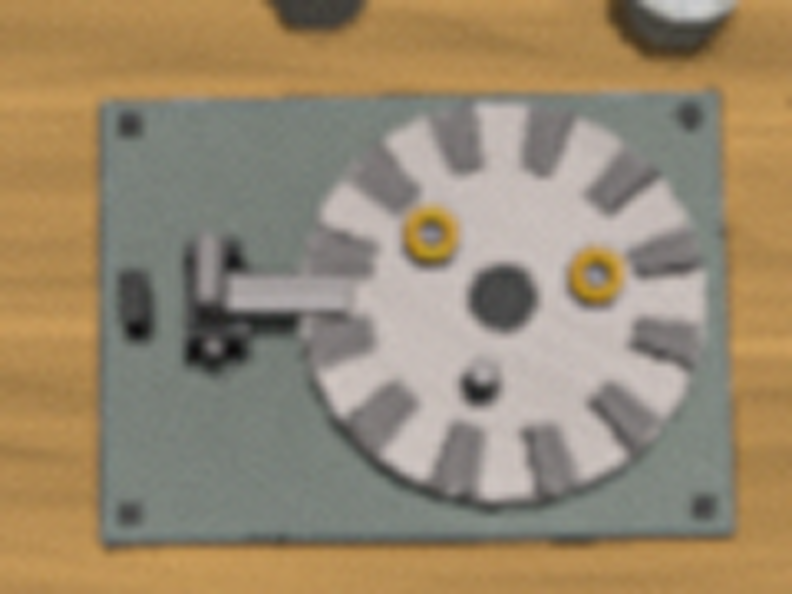

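View pics/side9.png

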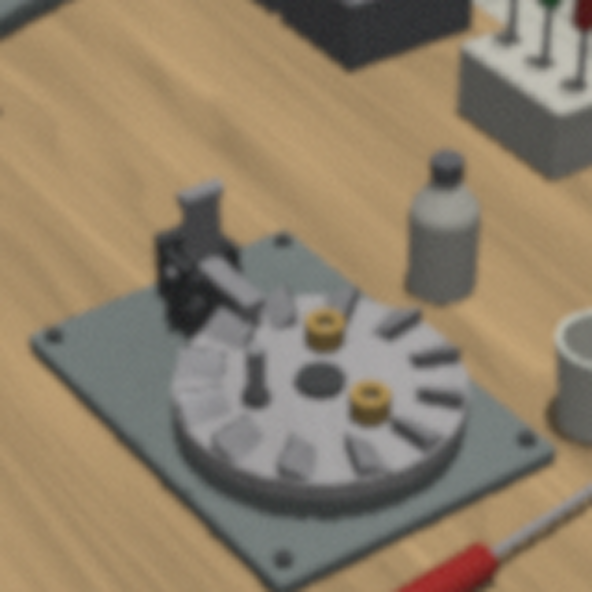

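The pawl looks the same as in the start picture (head (500,62), arm tip (590,235) in the right half), the tooth pattern coincides, and the bushes stand on the dial. I'm handing in the job.

```bash
python3 - <<'E'
from cell import bot
print(bot.get_state()["time_s"],bot.finish_job())
E
```

```text
the job is handed in; nothing more can be done
15.275 None
```

The dial is back exactly one notch, and the pawl is down in its notch. I handed the job in at 15.3 s.

With the closed fingertips I tipped the pawl up to its stop, where it stayed. I then pushed the post until the dial had turned one notch clockwise, and tipped the pawl down from the inner corner. Nothing was gripped, and the force readings I saw stayed under 2 N.

**Last checks, after withdrawing:**
- **Dial:** the tooth pattern coincides with the start picture in the side view, so it turned 30° to within about 1°. The post and both bushes are in the positions that turn would give.
- **Pawl:** its head and arm tip look the same as in the start picture, where it was fully home.
- **Bushes and bench:** both bushes are on their pins, and the bottle, cup and screwdriver look unmoved. I did not re-check the brush, tray or gauge block, but the arm only passed well above the tray and brush and did not go near the block.

**One disagreement:** the top and side cameras differed by about 4 mm on where the fixture stands. I therefore pushed the post in two stages and set the last few millimetres from the pictures. The end angle also includes the dial's unknown start offset of up to 0.05 rad, which the 0.1 rad tolerance still covers.

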